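Release the lock box's spring catch with the rod

ROBOT

A 7-joint arm with a two-finger parallel gripper is mounted at the origin on a cart in front of the work surface, level with it; the furniture and walls round the work are solid. World frame = base frame: x ahead of the robot, y to its left, z up, the work surface at z = 0. Lengths are in m, angles in rad, forces in N, time in s.
With the tool pointing down it reaches from about 0.4 to 0.85 m from the base axis. Payload 4.5 kg.
Tool frame: the origin (TCP) lies at the very end of the fingers, on their centre line; the grasp point (between the pads) lies 19 mm behind it (r.grip_depth is the distance from the TCP to the grasp point, in m); z points along the fingers, x is the direction in which the jaws open and shut, and the axes are right-handed (so a half turn about z gives the same grasp; the last joint's range is limited). The gripper opens to 88 mm and grips with 3 to 60 N. Pads are 18 mm wide; open, the fingers measure 123 mm over their backs; the gripper's body (75 mm by 187 mm) begins 45 mm behind the grasp point.
Start: joints at [-1.089, 0.689, -0.195, 1.565, 0.157, 0.902, -0.215], TCP at [0.271, 0.563, 0.207] pointing down, gripper open.
Joint ranges: [-3.01, 3.01], [-0.46, 2.08], [-1.47, 1.51], [0.13, 2.56], [-1, 4.14], [0.04, 2.09], [-2.66, 2.66]. Speed limits (rad/s): [2.57, 2.57, 3.14, 3.14, 3.14, 3.14, 3.14].

INTERFACE

Orientations are given as a unit quaternion [x, y, z, w].
In Python, from plant import r gives the robot as it stands. The module is installed in compiled form; this text tells all that it offers.
- The arm moves only by the shell command python3 -m jog 'ROWS' [FORCE]. ROWS is JSON, a list of rows, each a list of 5 numbers: the shift along the tool's x, y, z in units of 1 m (1.0 is 1 m), then the turn about the tool's z in units of 360 degrees (1.0 is 360 degrees), then the closure, from 0 (fully open) to 1 (shut). In form: [[dx, dy, dz, yaw, fingers], ...]. A call has 1 to 20 rows; each row shifts and turns the commanded pose from where the row before left it, along the tool's axes as they then stand; what a row does not reach is not made up. A row lasts 1/10 s, in which the tool goes at most 50 mm and 8.59 degrees, less where a joint would pass 70% of its speed; a pose out of reach is approached as far as the arm can. A call with a number of a shift or a turn outside -1 to 1 is refused whole. A call with a gripper value outside its range is refused whole. The fingers move at their own pace and stop on an object; FORCE is the grip in N (left out, the last holds). Time passes only in rows, so rows that do not move let the fingers close. It gives the time, the measured TCP pose, the force and the opening at its end, in the units of the state.
- r.get_state(): the state, without advancing time (a new reading comes with each control period).
- r.snapshot(name): name is "side" or "top" or "wrist"; returns the picture (400x640x3 uint8, red, green, blue); there is no depth.
- r.get_calibration(name): a dict with "mtx" (3x3 intrinsics, pixels), "R" (3x3) and "t" (3): a world point X has camera coordinates R X + t. Camera axes: x right, y down, z forward; pixel columns grow to the right and rows downward; lengths in m; the calibration is good to about 2 mm. A picture is of the moment at which its call begins: read the wrist's pose just before it. get_calibration takes no time and is no camera call; for the wrist camera it gives the pose at the moment of the call.
- r.finish_job(): hands the job in, once; it reports no verdict.
Trained networks look in the newest picture that a camera, given by its name, has taken for a name from the list of things; names that differ only in an ending like _2 or _b are one class to them, and where a whole thing is asked for, a point or a joint stands for the part that bears it (a point fixed in the world has none). Each returns a list of dicts, best first, with "score" (0 to 1); they miss things now and then, are a little off and sometimes report something else, mostly with a low value. They report only what shows in the picture. A call takes as long as a camera call. They do not tell look-alikes from the thing itself.
- r.cut_out(thing, camera): "pixels" (400x640 bool, what is visible of it) and "rect" ([left, top, right, bottom] in pixels, round what is visible of it).
The state is a dict: "clock": time; "q": joint angles; "qd": joint speeds; "joint_torque": joint torques, N m; "tool_pos": TCP position; "eef_rot": TCP orientation; "contact_force": force on the tool from outside, world axes, zero at the start; "moment": the same for the moment, N m; "opening": opening from 0.0 (shut) to 1.0 (fully open).
Only numpy, scipy, OpenCV 4.12 (cv2) and the standard library are available. Lean on these libraries where they do the work, as an engineer would, in place of code of your own. Each camera call takes 0.05 s, during which the arm holds its last target.

TASK

Open the steel lock box: take the release rod from its stand, feel with its tip along the window in the box's front deck for the small hole, and push the hidden spring catch down through it, without forcing, so that the lid springs ajar. Then swing the lid fully back, past upright, so that it stays open, and put the rod back in its stand, fully home. Leave the other things where they are.

Things in the scene. Friction and masses are not known exactly. Their poses are not given: they have to be found in the camera images.
- box: closed steel box fixed to the table, 160 (x) x 200 (y) x 100 mm high. Origin: centre of its underside, z up. Its -x side (front) carries a fixed deck strip 46 mm wide, top at z = 100 mm, with a window in it; behind the strip is the lid, 110 x 192 mm, flush with it. More than 30 N between rod and box is forcing.
- deck (a point): point on the deck's top, box (-40, 0, 100) mm. The catch's smooth domed button lies under the hole wherever that is, its top 10 mm below the deck top. Pushed down about 6 mm (5 to 8) against its spring (2 N at first, about 6 N there) it lets the lid go; its hard stop comes at about 10 mm, 8 N.
- window (a point): middle of the window, at the deck's top; box (-59, 0, 100) mm, axes as the box's. Window 20 mm (x) by 62 mm (y). In it, 4 mm below the deck top, lies a dark plate, 4 mm thick, immovable, with a round 16 mm hole: centred across x, but along y anywhere within 17 mm either way of this point, different each time and not measured: find it by feel or sight.
- box_lid (a joint): angle of the lid about its hinge: 0 shut, 1.57 upright, 2.05 at its hard stop. Let go, it springs up to about 0.8 to 1.2 and stops; the hinge is stiff enough to stay wherever it is left, and about 1 N at the free edge moves it on
- hinge (a point): middle of the lid's hinge line, along the box's y, box x = 78 mm, z = 98 mm; the free edge is 110 mm from it and has a ledge 70 mm long, 18 mm below its underside
- rod: release rod: square wooden head 20 x 20 x 46 mm with a steel pin of 12 mm diameter, 58 mm long, under it; 100 g. Origin: centre of the head's underside (the shoulder); z up along the rod; x, y across the head's flat sides. It hangs upright in the stand with its shoulder on the stand's top
- rod_tip (a point): centre of the flat lower end of the rod's pin, 58 mm below the rod's origin
- stand: fixed grey block 60 x 60 x 62 mm with an upright through hole of 16 mm in the middle of its top, edge bevelled 3 mm. Origin: centre of its underside
- dish: loose empty white ramekin, 65 mm across, 37 mm high, between stand and box: leave it. Origin: centre of its underside
- timer: loose kitchen timer, 22 x 64 x 62 mm: leave it. Origin: centre of its underside
- brush: loose pastry brush lying down, 37 x 196 x 23 mm: leave it. Origin: centre of its underside, length along y
Mind the look-alikes: they are no part of the job. Of the things that look like the rod, the middle-sized one is meant.

How it is judged:
By the outcome, as a careful person would: the job done as asked, in the order asked, and still so for the second after the job is handed in, with the robot touching nothing.
It also fails if it takes over 72 s, if anything falls off the work surface, if the arm or the gripper's body presses on something with over 40 N, if the wrist force passes 120 N, or if a joint passes its speed limit or range.

## Working session

There is one attempt and no reset: what is moved stays moved. The work goes in short steps, Python scripts to look and compute and a shell command to move; the robot and the scene stay as the last step left them, time stands still between calls to the robot, and variables do not carry over. Pictures are saved under pics/ and viewed, and the job is handed in when it is done.

```bash
ls; mkdir -p pics; python3 - <<'E'
from plant import r
import cv2,numpy as np
s=r.get_state();print(s)
for c in("side","top","wrist"):
    im=r.snapshot(c);cv2.imwrite(f"pics/{c}0.png",im[:,:,::-1]);k=r.get_calibration(c);print(c,np.round(k["mtx"],1).tolist(),np.round(k["R"],3).tolist(),np.round(k["t"],3))
E
```

```text
pics
{'clock': 0.0, 'q': array([-1.08919131,  0.68997992, -0.19451198,  1.56631086,  0.15729178,
        0.90249706, -0.21510434]), 'qd': array([ 0.00044851, -0.00257205, -0.00023271, -0.00193677, -0.00039956,
        0.0001602 ,  0.00091808]), 'joint_torque': array([-1.01631405e-03, -5.27561510e+01, -1.26675557e+00, -1.53430152e+01,
       -5.25480893e-02,  6.48927424e-03,  1.72533960e-04]), 'tool_pos': array([0.27037272, 0.56274523, 0.2061214 ]), 'eef_rot': array([ 8.46440887e-01,  5.32481934e-01, -7.28780756e-04,  5.32186039e-04]), 'contact_force': array([-0.40496254, -0.04682027, -0.09855143]), 'moment': array([-0.00528175, -0.02402278,  0.01031196]), 'opening': 1.00040987682506}
side [[481.7, 0.0, 312.1], [0.0, 481.7, 201.3], [0.0, 0.0, 1.0]] [[0.976, -0.217, 0.027], [-0.058, -0.377, -0.925], [0.211, 0.901, -0.38]] [-0.585  0.059  1.357]
top [[415.0, 0.0, 325.2], [0.0, 415.0, 194.1], [0.0, 0.0, 1.0]] [[0.004, -1.0, -0.027], [-0.988, -0.0, -0.152], [0.152, 0.027, -0.988]] [-0.138  0.6    1.208]
wrist [[290.8, 0.0, 317.2], [0.0, 290.8, 199.4], [0.0, 0.0, 1.0]] [[0.433, 0.902, -0.0], [0.864, -0.414, 0.287], [0.259, -0.124, -0.958]] [-0.626 -0.041  0.388]
```

View pics/side0.png

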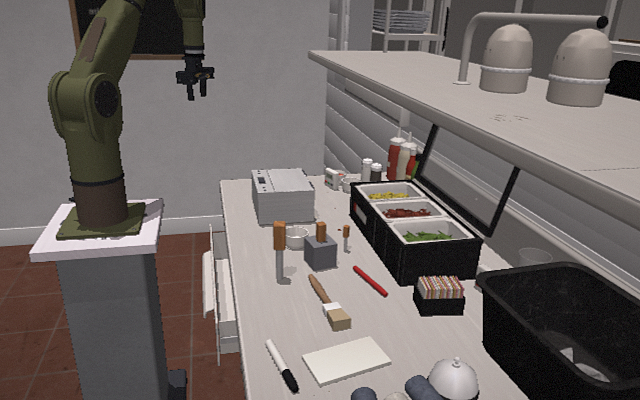

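View pics/top0.png

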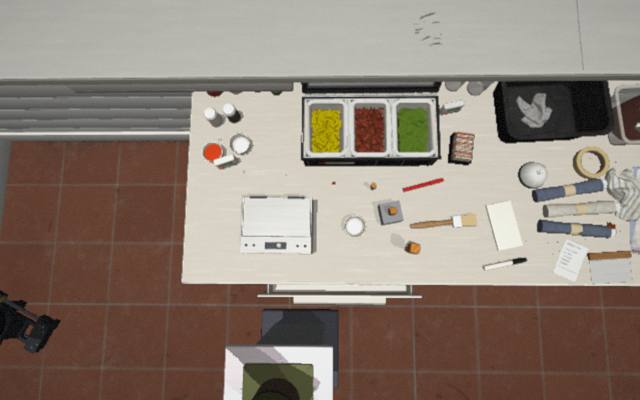

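View pics/wrist0.png

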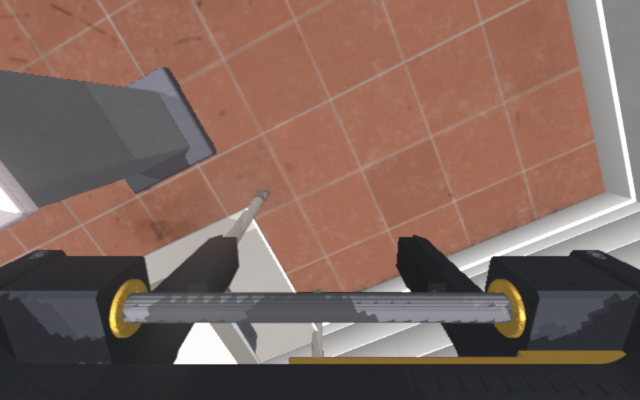

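The side view shows three rod look-alikes: a big one at (280,250), one in the grey stand at (321,230), and a small one at (346,237). The same three are in the top view at (413,247), (393,211) and (373,186). By the description I want the middle-sized one, in the stand. I'll check a crop and measure.

```bash
cat > h.py <<'E'
from plant import r
import cv2,numpy as np
def proj(c,X,k=None):
    k=k or r.get_calibration(c);p=k["mtx"]@(k["R"]@np.asarray(X,float)+k["t"]);return p[:2]/p[2]
def ray(c,uv,z,k=None):
    k=k or r.get_calibration(c);d=k["R"].T@np.linalg.solve(k["mtx"],[uv[0],uv[1],1.]);o=-k["R"].T@k["t"]
    return o+d*(z-o[2])/d[2]
E
python3 - <<'E'
from h import *
ims={}
for c in("top","side"):
    ims[c]=r.snapshot(c)
    for t in("box","stand","rod","dish","window","box_lid","brush","timer"):
        for d in r.cut_out(t,c)[:4]:
            m=d["pixels"];ys,xs=np.nonzero(m)
            rr=cv2.minAreaRect(np.stack([xs,ys],1).astype(np.float32))
            print(c,t,round(d["score"],2),d["rect"],len(xs),np.round(rr[0],1),np.round(rr[1],1),round(rr[2],1))
a=cv2.resize(ims["top"][175:265,230:430],None,fx=4,fy=4,interpolation=2)
b=cv2.resize(ims["side"][160:290,240:370],None,fx=4,fy=4,interpolation=2)
cv2.imwrite("pics/topc.png",a[:,:,::-1]);cv2.imwrite("pics/sidec.png",b[:,:,::-1])
print(r.get_state()["clock"])
E
```

```text
top box 0.96 [243.5, 195.8, 317.2, 253.2] 4031 [277.1 225. ] [71.8 57.1] 1.2
top box 0.63 [394.3, 205.2, 396.1, 215.3] 52 [392.5 211.5] [7. 7.] 90.0
top stand 0.86 [376.9, 199.9, 406.6, 226.0] 416 [390.2 212.9] [21.4 22.7] 78.7
top rod 0.58 [388.8, 207.9, 397.7, 214.7] 66 [392.5 211. ] [7.9 8.5] 71.6
top dish 0.57 [345.3, 218.2, 365.3, 235.9] 363 [355.  226.5] [21. 20.] 90.0
top dish 0.49 [243.5, 193.6, 314.8, 255.8] 4097 [277.5 224.5] [59. 73.] 90.0
top window 0.58 [242.8, 196.4, 314.2, 254.1] 4047 [277.  224.5] [57. 72.] 90.0
top box_lid 0.97 [243.8, 198.3, 308.5, 239.6] 2515 [276.5 217. ] [38. 67.] 90.0
top brush 0.85 [411.6, 214.1, 479.1, 229.1] 465 [443.3 223. ] [11.2 64.9] 83.3
top brush 0.66 [343.9, 216.5, 365.1, 235.8] 386 [354.5 226.5] [21. 21.] 90.0
top timer 0.8 [213.4, 156.8, 237.2, 171.2] 209 [225.8 161.9] [10.4 21.8] 71.6
side box 0.6 [249.2, 166.1, 313.3, 223.9] 3203 [283.1 195.3] [55.6 62.6] 87.3
side stand 0.87 [305.2, 235.3, 336.5, 269.5] 976 [320.5 252.5] [35. 33.] 90.0
side rod 0.69 [273.2, 222.4, 286.0, 279.4] 572 [279.5 250. ] [58. 11.] 90.0
side rod 0.67 [318.5, 221.0, 325.3, 241.6] 185 [321.  231.5] [19. 10.] 90.0
side dish 0.72 [285.2, 226.7, 311.5, 248.4] 417 [297.  237.5] [21. 22.] 90.0
side window 0.61 [251.4, 167.5, 314.8, 224.0] 3139 [283.  195.3] [54.1 62.5] 88.0
side box_lid 0.67 [268.6, 168.8, 312.8, 193.1] 812 [290.  179.5] [22.5 43.4] 87.9
side brush 0.58 [306.5, 274.5, 353.7, 329.5] 821 [329.8 300.6] [65.3 21.5] 63.4
side brush 0.4 [304.5, 235.8, 337.3, 270.3] 994 [320.5 252.5] [35. 33.] 90.0
side timer 0.66 [322.5, 168.2, 338.0, 192.1] 262 [332. 179.] [20. 14.] 90.0
1.05
```

View pics/topc.png

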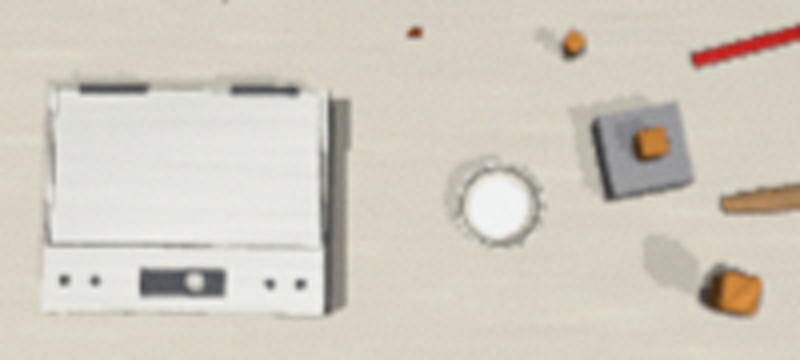

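View pics/sidec.png

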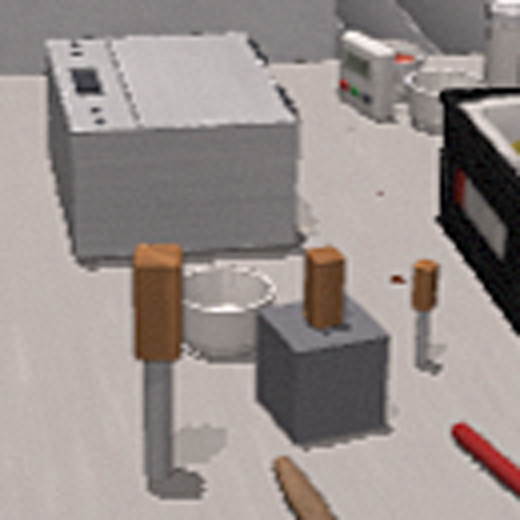

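```bash
python3 - <<'E'
from h import *
print("rod head top", ray("top",(392.5,211),.108), "side top centre",ray("side",(321,222.5),.108))
a=np.array
for uv in((243.5,254),(313,254),(243.5,197),(313,197)): print("box corner",ray("top",uv,.1))
print("dish",ray("top",(355,226.5),.037))
print("big",ray("top",(413,247),.14))
s=r.get_state()
from scipy.spatial.transform import Rotation as R
print(R.from_quat(s["eef_rot"]).as_matrix().round(3), s["tool_pos"])
k=r.get_calibration("wrist"); print("cam in tool", R.from_quat(s["eef_rot"]).as_matrix().T@(-k["R"].T@k["t"]-s["tool_pos"]))
E
```

```text
rod head top [ 0.54232801 -0.32960996  0.108     ] side top centre [ 0.54602761 -0.3246351   0.108     ]
box corner [0.42018431 0.09207069 0.1       ]
box corner [ 0.42100771 -0.10498299  0.1       ]
box corner [0.58332677 0.09769039 0.1       ]
box corner [ 0.58342774 -0.10354205  0.1       ]
dish [ 0.50351343 -0.22653538  0.037     ]
big [ 0.44059403 -0.37871272  0.14      ]
[[ 0.433  0.901  0.   ]
 [ 0.901 -0.433  0.   ]
 [ 0.     0.    -1.   ]] [0.27058248 0.5634193  0.20695079]
cam in tool [ 0.00099709 -0.07258305 -0.17642064]
```

The crops show the middle-sized rod hanging in the stand (top crop 652,142; side crop 325,285). A bigger one stands at top crop (738,293) and a smaller one at (572,43), and both stay where they are. The window has a light spot, probably the hole, at top crop (196,282). I'll turn the tool and move it above the window for a wrist view.

```bash
python3 -m jog '[[0,0,0,-0.0178,0],[0,0,0,-0.0178,0],[0,0,0,-0.0178,0],[0,0,0,-0.0178,0],[-0.0375,0.0133,-0.002,0,0],[-0.0375,0.0133,-0.002,0,0],[-0.0375,0.0133,-0.002,0,0],[-0.0375,0.0133,-0.002,0,0],[-0.0375,0.0133,-0.002,0,0],[-0.0375,0.0133,-0.002,0,0],[-0.0375,0.0133,-0.002,0,0],[-0.0375,0.0133,-0.002,0,0],[-0.0375,0.0133,-0.002,0,0],[-0.0375,0.0133,-0.002,0,0],[-0.0375,0.0133,-0.002,0,0],[-0.0375,0.0133,-0.002,0,0],[-0.0375,0.0133,-0.002,0,0],[-0.0375,0.0133,-0.002,0,0],[-0.0375,0.0133,-0.002,0,0],[0,0,0,0,0]]'
python3 - <<'E'
from h import *
print(r.get_state()["tool_pos"],r.get_state()["eef_rot"])
k=r.get_calibration("wrist");im=r.snapshot("wrist");cv2.imwrite("pics/w1.png",im[:,:,::-1]);np.save("w1.npy",im);np.savez("w1k.npz",**k)
E
```

```text
clock: 3.05
tool_pos: [0.4714, -0.0056, 0.2369]
eef_rot: [0.711, 0.703, -0.001, 0.002]
contact_force: [-0.9, -0.1, -0.3]
opening: 0.996
[ 0.47142713 -0.00556507  0.23690846] [ 7.10923039e-01  7.03267877e-01 -6.31907729e-04  1.52541197e-03]
```

View pics/w1.png

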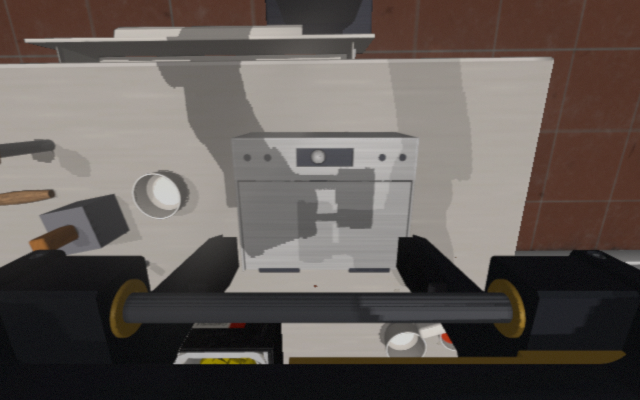

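The wrist view shows the deck's window at (296–354, 149–166), with the hole (light, button in it) at about (318,157). The box front edge runs from (233,138) to (417,138). I'll compute the positions next.

```bash
python3 - <<'E'
from h import *
k=dict(np.load("w1k.npz"));im=np.load("w1.npy")
cv2.imwrite("pics/w1c.png",cv2.resize(im[125:190,225:425],None,fx=4,fy=4,interpolation=2)[:,:,::-1])
for n,uv,z in(("wl",(296.5,149),.1),("wr",(353.5,149),.1),("wl2",(296,166),.1),("wr2",(354,166),.1),("hole",(318,157),.096),("fl",(233,138),.1),("fr",(417,138),.1),("seamL",(239,180.5),.1),("seamR",(411,180.5),.1)):
    print(n,ray("wrist",uv,z,k).round(4))
print("top hole",ray("top",(279,245.5),.096))
E
```

```text
wl [ 0.4368 -0.0271  0.1   ]
wr [0.4375 0.0338 0.1   ]
wl2 [ 0.4552 -0.0282  0.1   ]
wr2 [0.4558 0.0348 0.1   ]
hole [ 0.4462 -0.0042  0.096 ]
fl [ 0.4246 -0.094   0.1   ]
fr [0.4266 0.1006 0.1   ]
seamL [ 0.4707 -0.0917  0.1   ]
seamR [0.4726 0.0981 0.1   ]
top hole [ 0.44456468 -0.00774156  0.096     ]
```

View pics/w1c.png

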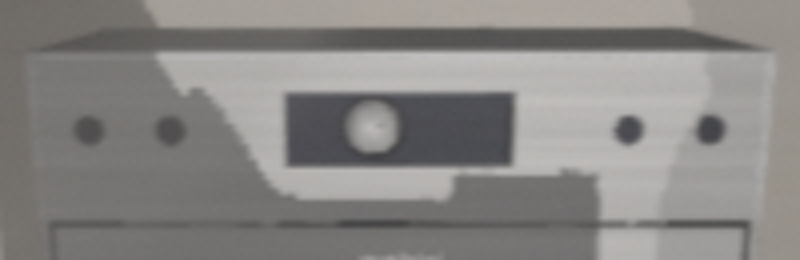

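```bash
python3 -m jog '[[-0.04,0.0025,0.003,0,0],[-0.04,0.0025,0.003,0,0],[-0.04,0.0025,0.003,0,0],[-0.04,0.0025,0.003,0,0],[-0.04,0.0025,0.003,0,0],[-0.04,0.0025,0.003,0,0],[-0.04,0.0025,0.003,0,0],[-0.04,0.0025,0.003,0,0],[0,0,0,0,0]]'
python3 - <<'E'
from h import *
s=r.get_state()
k=r.get_calibration("wrist");im=r.snapshot("wrist");cv2.imwrite("pics/w2.png",im[:,:,::-1]);np.save("w2.npy",im);np.savez("w2k.npz",**k)
print(s["tool_pos"],s["eef_rot"].round(4),proj("wrist",s["tool_pos"],k),proj("wrist",s["tool_pos"]-[0,0,.06],k))
for d in r.cut_out("rod","wrist")[:3]+r.cut_out("stand","wrist")[:2]:
    ys,xs=np.nonzero(d["pixels"]);print(d["score"],d["rect"],xs.mean(),ys.mean())
E
```

```text
clock: 4.0
tool_pos: [0.4889, -0.3246, 0.212]
eef_rot: [0.71, 0.704, -0.001, 0.001]
contact_force: [-0.5, 0.3, -0.3]
opening: 1.003
[ 0.48886529 -0.32455722  0.21197819] [ 0.7097  0.7045 -0.0013  0.0008] [316.41988817 227.80623147] [316.75416577 200.95965987]
0.96 [301.5, 217.5, 322.7, 249.2] 311.2325174825175 233.02447552447552
0.77 [229.8, 118.6, 275.3, 158.0] 252.2058181818182 138.1578181818182
0.61 [345.5, 257.2, 359.6, 293.2] 351.5176848874598 275.61414790996787
0.64 [280.1, 185.6, 339.6, 250.7] 311.1418655097614 214.03600867678958
0.55 [300.9, 218.9, 322.9, 249.7] 311.4230769230769 232.42490842490844
```

View pics/w2.png

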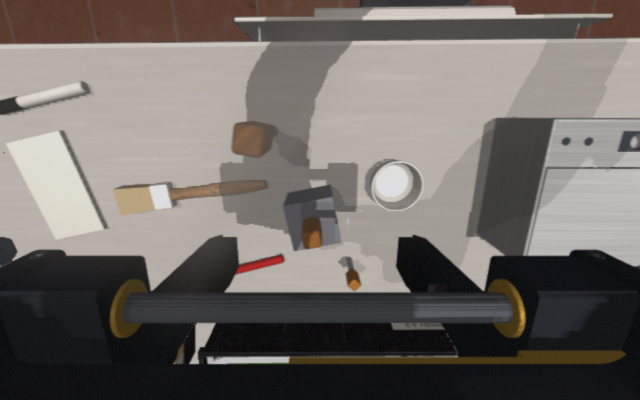

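```bash
python3 - <<'E'
from h import *
im=np.load("w2.npy")
cv2.imwrite("pics/w2c.png",cv2.resize(im[175:265,265:365],None,fx=6,fy=6,interpolation=2)[:,:,::-1])
E
```

```text
(no output)
```

View pics/w2c.png

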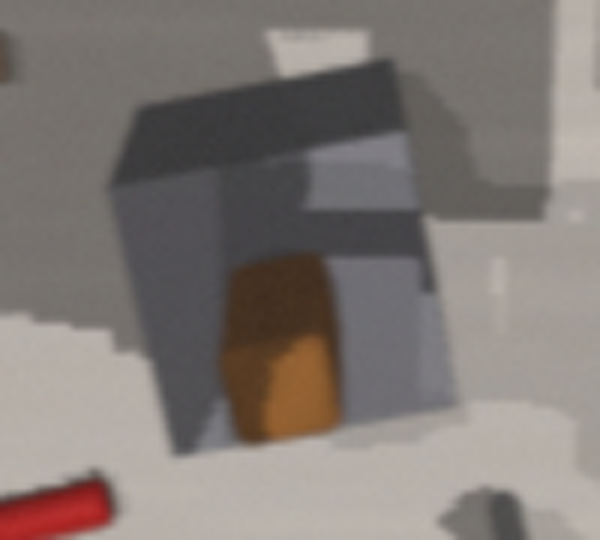

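The crop shows the head's top face with corners at (222,350), (325,330), (340,425) and (243,440), turned about 10°. The stand shows the same turn.

```bash
python3 - <<'E'
from h import *
k=dict(np.load("w2k.npz"))
P=np.array([ray("wrist",(265+x/6,175+y/6),.108,k) for x,y in((222,350),(325,330),(340,425),(243,440))]);print(P.round(4),P.mean(0))
S=np.array([ray("wrist",(265+x/6,175+y/6),.062,k) for x,y in((108,187),(405,130),(460,405),(175,455))]);print(S.round(4),S.mean(0))
for Q in(P,S):
    for i in range(4):
        d=Q[(i+1)%4]-Q[i];print(np.hypot(*d[:2]).round(4),np.degrees(np.arctan2(d[1],d[0])).round(1))
from scipy.spatial.transform import Rotation as R
M=R.from_quat(r.get_state()["eef_rot"]).as_matrix();print(M.round(4), np.degrees(np.arctan2(M[1,0],M[0,0])))
E
```

```text
[[ 0.5375 -0.3405  0.108 ]
 [ 0.5339 -0.3226  0.108 ]
 [ 0.5519 -0.32    0.108 ]
 [ 0.5547 -0.3372  0.108 ]] [ 0.54450029 -0.33005392  0.108     ]
[[ 0.5225 -0.365   0.062 ]
 [ 0.5112 -0.3067  0.062 ]
 [ 0.5698 -0.295   0.062 ]
 [ 0.5807 -0.3535  0.062 ]] [ 0.54603685 -0.33004165  0.062     ]
0.0183 101.5
0.0182 8.0
0.0174 -80.7
0.0175 -169.1
0.0594 100.9
0.0597 11.3
0.0596 -79.5
0.0593 -168.9
[[-2.0e-03  1.0e+00  2.0e-04]
 [ 1.0e+00  2.0e-03  1.9e-03]
 [ 1.9e-03  2.0e-04 -1.0e+00]] 90.11282097626871
```

```bash
python3 -m jog '[[-0.003,0.028,0,0,0],[-0.0025,0.028,0,0,0],[0,0,0.02,-0.0153,0],[0,0,0.03,-0.0153,0],[0,0,0.03,0,0],[0,0,0.02,0,0],[0,0,0.01,0,0],[0,0,0,0,0]]'
python3 - <<'E'
from h import *
s=r.get_state()
k=r.get_calibration("wrist");im=r.snapshot("wrist");cv2.imwrite("pics/w3.png",im[:,:,::-1])
print(s["tool_pos"],s["eef_rot"].round(4),proj("wrist",s["tool_pos"],k))
for d in r.cut_out("rod","wrist")[:3]:
    ys,xs=np.nonzero(d["pixels"]);print(d["score"],d["rect"],xs.mean(),ys.mean())
E
```

```text
clock: 4.95
tool_pos: [0.5456, -0.3223, 0.1021]
eef_rot: [0.635, 0.772, 0.0, -0.001]
contact_force: [0.6, -0.1, 0.9]
opening: 0.997
[ 0.54563406 -0.32230235  0.10208147] [ 6.351e-01  7.725e-01  2.000e-04 -1.300e-03] [316.99088862 227.72541952]
0.85 [288.2, 195.2, 317.5, 243.5] 303.2587621178225 219.16032811334824
0.63 [188.7, 0.0, 278.4, 70.2] 238.43776126335345 27.29842080817464
0.54 [336.2, 267.0, 356.0, 293.7] 343.6730769230769 279.9583333333333
```

View pics/w3.png

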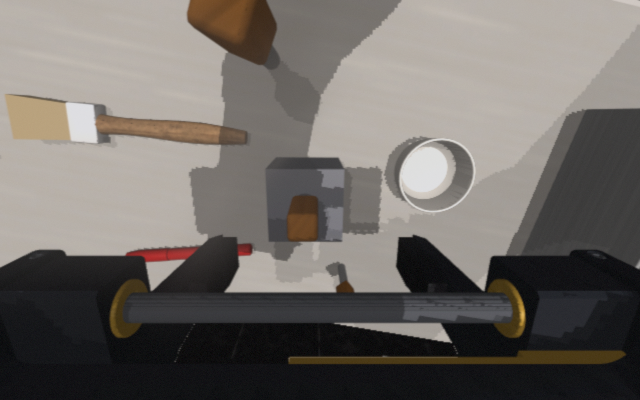

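The gripper's yaw now lines up with the head, but the head, centred at about (303,222), sits to the left of the tool line at 317. I'll correct by about −8 mm in tool x, descend and grip.

```bash
python3 -m jog '[[-0.0078,-0.001,0.004,0,0],[0,0,0.015,0,0],[0,0,0.015,0,0],[0,0,0,0,0.5],[0,0,0,0,1],[0,0,0,0,1],[0,0,0,0,1],[0,0,0,0,1],[0,0,0,0,1],[0,0,0,0,1]]' 30
python3 - <<'E'
from h import *
s=r.get_state()
k=r.get_calibration("wrist");im=r.snapshot("wrist");cv2.imwrite("pics/w4.png",im[:,:,::-1])
print(s["opening"]*88)
E
```

```text
clock: 6.05
tool_pos: [0.5463, -0.3326, 0.0691]
eef_rot: [0.636, 0.772, 0.0, 0.0]
contact_force: [0.9, 0.3, 0.3]
opening: 0.391
34.38146855938854
```

View pics/w4.png

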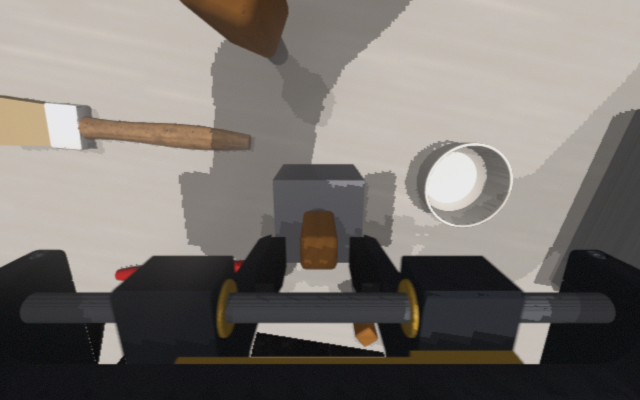

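Head centred between the closing fingers at (319,240).

```bash
python3 -m jog '[[0,0,0,0,1],[0,0,0,0,1],[0,0,0,0,1],[0,0,0,0,1],[0,0,0,0,1]]' 30
python3 - <<'E'
from h import *
s=r.get_state();print(s["opening"]*88,s["contact_force"])
im=r.snapshot("wrist");cv2.imwrite("pics/w5.png",cv2.resize(im[150:310,220:420],None,fx=4,fy=4,interpolation=2)[:,:,::-1]) if 0 else cv2.imwrite("pics/w5.png",im[130:330,160:480,::-1])
E
```

```text
clock: 6.6
tool_pos: [0.5463, -0.3325, 0.0689]
eef_rot: [0.636, 0.772, 0.0, -0.0]
contact_force: [-0.8, -0.2, 1.5]
opening: 0.22
19.366463638253272 [-0.78001977 -0.18267135  1.50281799]
```

View pics/w5.png

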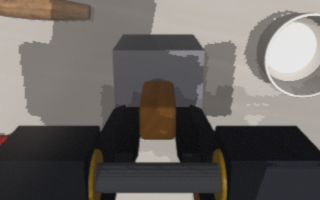

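```bash
python3 -m jog '[[0,0,-0.02,0,1],[0,0,-0.03,0,1],[0,0,-0.03,0,1],[0,0,-0.03,0,1],[0,0,-0.02,0.0153,1],[0.0,0,0,0.0153,1],[0.03,-0.01,0,0,1],[0.03,-0.01,0,0,1],[0.03,-0.01,0,0,1],[0.03,-0.01,0,0,1],[0.03,-0.01,0,0,1],[0.03,-0.01,0,0,1],[0.03,-0.01,0,0,1],[0.03,-0.01,0,0,1],[0.03,-0.01,0,0,1],[0.03,-0.01,0,0,1],[0.028,0,0,0,1],[0,0,0,0,1],[0,0,0,0,1]]'
python3 - <<'E'
from h import *
s=r.get_state();print(s["opening"]*88,s["contact_force"])
k=r.get_calibration("wrist");im=r.snapshot("wrist");cv2.imwrite("pics/w6.png",im[:,:,::-1]);np.save("w6.npy",im)
im2=r.snapshot("side");cv2.imwrite("pics/s6.png",cv2.resize(im2[100:270,180:370],None,fx=3,fy=3)[:,:,::-1])
print(s["tool_pos"],proj("wrist",s["tool_pos"]-[0,0,.065],k),proj("wrist",s["tool_pos"],k))
E
```

```text
clock: 8.55
tool_pos: [0.4464, -0.0043, 0.1989]
eef_rot: [0.707, 0.708, -0.0, 0.0]
contact_force: [-0.4, -0.6, -1.6]
opening: 0.225
19.841863290142864 [-0.4161615  -0.55732884 -1.58946236]
[ 0.44636636 -0.00427963  0.19891897] [316.61243785 199.22755261] [316.47394682 227.80574132]
```

View pics/w6.png

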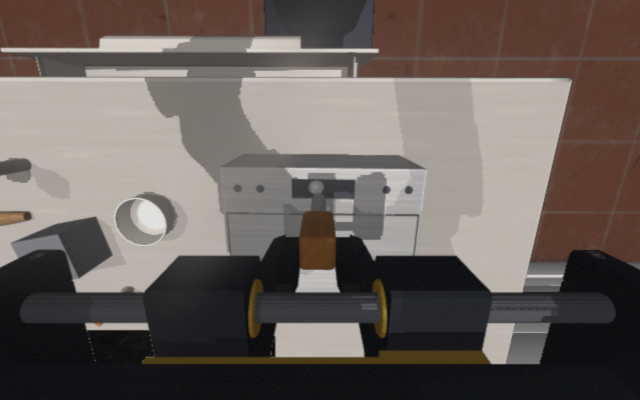

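View pics/s6.png

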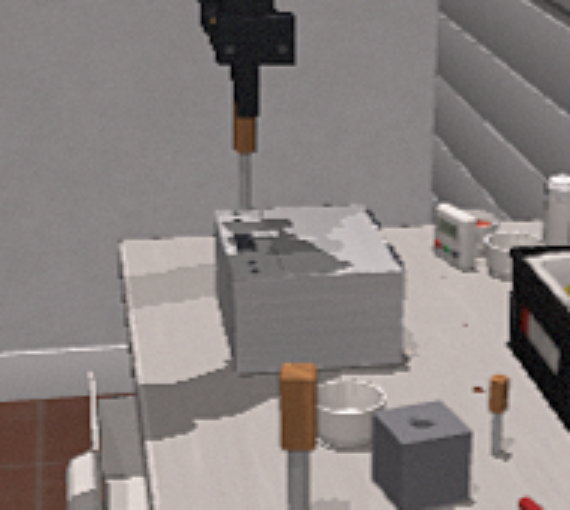

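```bash
python3 - <<'E'
from h import *
s=r.get_state();p=s["tool_pos"]
for dz in(.04,0.02,0,-.007,-.065,-.1): print(dz,(proj("side",p+[0,0,dz])-[180,100])*3)
im=np.load("w6.npy");cv2.imwrite("pics/w6c.png",cv2.resize(im[140:290,240:400],None,fx=4,fy=4,interpolation=2)[:,:,::-1])
k=r.get_calibration("wrist")
for dz in(.04,0.02,0,-.007,-.04,-.065,-.1): print(dz,(proj("wrist",p+[0,0,dz])-[240,140])*4)
E
```

```text
0.04 [244.8481977  106.42568719]
0.02 [245.12228899 127.14321267]
0 [245.39333753 147.63074808]
-0.007 [245.48749503 154.74775769]
-0.065 [246.25383279 212.67233527]
-0.1 [246.70466443 246.74899602]
0.04 [304.7432365 468.2804021]
0.02 [305.18729583 403.21879869]
0 [305.54169069 351.29443605]
-0.007 [305.64939997 335.51334922]
-0.04 [306.07186764 273.61526077]
-0.065 [306.32136361 237.06021838]
-0.1 [306.60035341 196.18386953]
```

View pics/w6c.png

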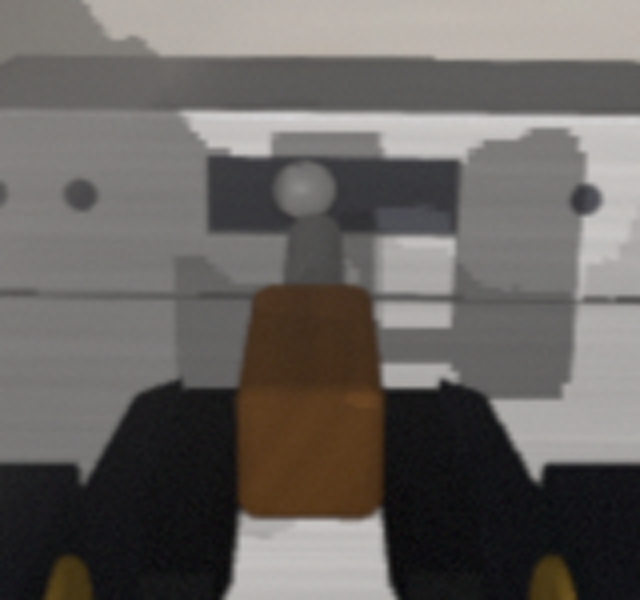

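The crop shows the pin's lower end at about (315,218) and the hole with its domed button at (305,190). The tip needs to go about 2.2 mm in −tool x and 1.3 mm in −tool y. I'll come down close above the plate and look again.

```bash
python3 -m jog '[[-0.0022,-0.0013,0.01,0,1],[0,0,0.014,0,1],[0,0,0.006,0,1],[0,0,0,0,1]]'
python3 - <<'E'
from h import *
s=r.get_state();p=s["tool_pos"]
k=r.get_calibration("wrist");im=r.snapshot("wrist");cv2.imwrite("pics/w7c.png",cv2.resize(im[140:260,260:380],None,fx=5,fy=5,interpolation=2)[:,:,::-1])
for dz in(-.007,-.065,-.073): print(dz,(proj("wrist",p+[0,0,dz],k)-[260,140])*5)
E
```

```text
clock: 9.05
tool_pos: [0.4445, -0.0077, 0.1683]
eef_rot: [0.708, 0.706, -0.001, -0.001]
contact_force: [0.5, -0.6, -1.8]
opening: 0.224
-0.007 [282.13171624 419.49802035]
-0.065 [282.84583427 296.90121829]
-0.073 [282.92034393 284.10971195]
```

View pics/w7c.png

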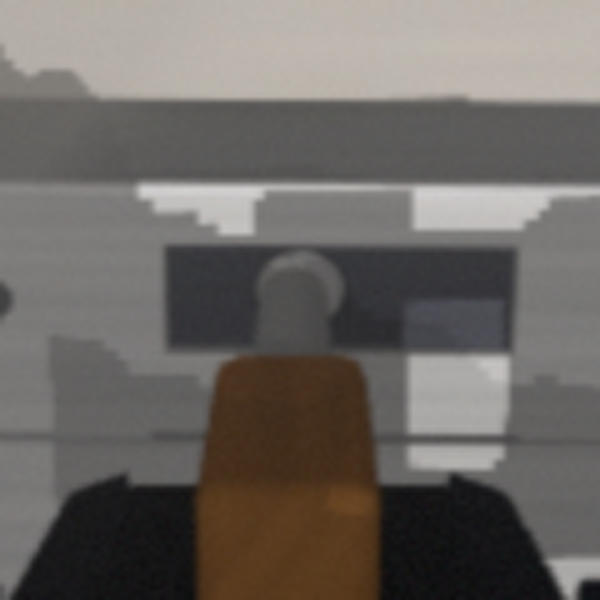

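The pin's centre column is at about 293 and the hole's at about 302 (right rim 345, top rim 249). I'll shift 1.5 mm in +tool x and then go down gently, watching the force.

```bash
python3 -m jog '[[0.0015,0.0005,0,0,1],[0,0,0.003,0,1],[0,0,0.003,0,1],[0,0,0,0,1],[0,0,0,0,1]]'
python3 - <<'E'
from h import *
s=r.get_state();p=s["tool_pos"]
k=r.get_calibration("wrist");im=r.snapshot("wrist");cv2.imwrite("pics/w8c.png",cv2.resize(im[140:260,260:380],None,fx=5,fy=5,interpolation=2)[:,:,::-1])
E
```

```text
clock: 9.6
tool_pos: [0.4455, -0.0052, 0.1629]
eef_rot: [0.707, 0.707, -0.0, -0.0]
contact_force: [-0.5, -0.2, -1.6]
opening: 0.224
```

View pics/w8c.png

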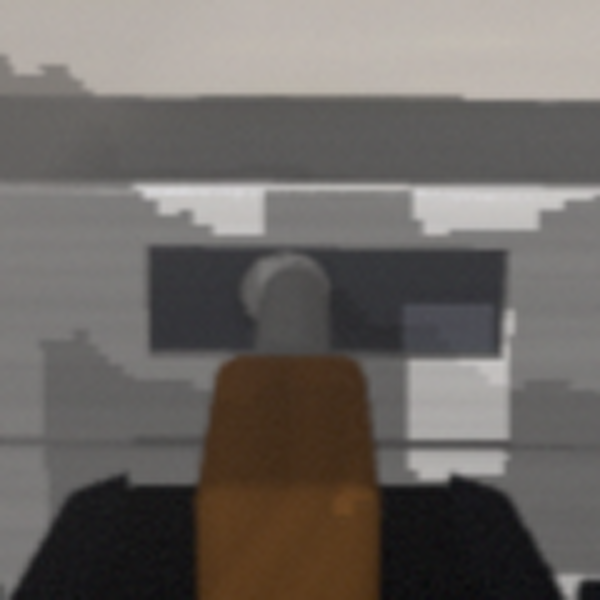

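The pin is now at column 293 and the hole's left rim at 240, so its centre is at about 283. Back by 1.2 mm, then down to the button.

```bash
python3 -m jog '[[-0.0012,0,0,0,1],[0,0,0,0,1],[0,0,0,0,1],[0,0,0.003,0,1],[0,0,0.002,0,1],[0,0,0,0,1],[0,0,0,0,1]]'
python3 - <<'E'
from h import *
k=r.get_calibration("wrist");im=r.snapshot("wrist");cv2.imwrite("pics/w9c.png",cv2.resize(im[140:260,260:380],None,fx=5,fy=5,interpolation=2)[:,:,::-1])
E
```

```text
clock: 10.35
tool_pos: [0.4455, -0.0064, 0.1578]
eef_rot: [0.707, 0.707, -0.0, -0.0]
contact_force: [0.2, -0.2, -1.6]
opening: 0.225
```

View pics/w9c.png

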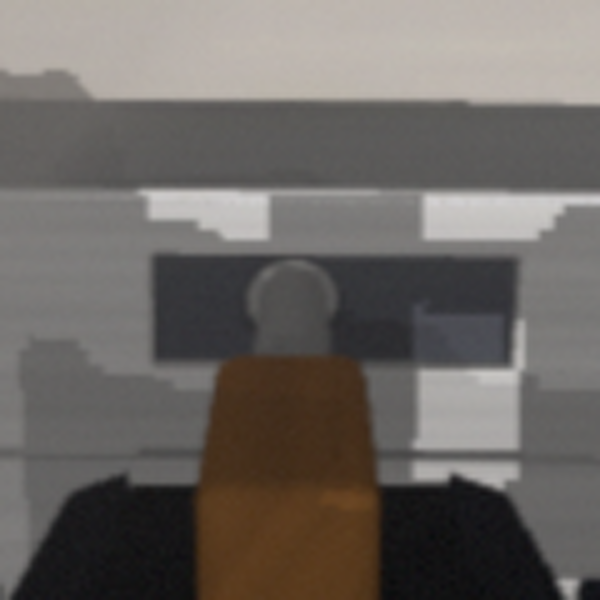

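The pin is centred in the hole's ring (248–338, centre 293) with no contact force. Its tip is already below the plate's top, so I'll press in small steps.

```bash
python3 -m jog '[[0,0,0.002,0,1],[0,0,0.002,0,1],[0,0,0.001,0,1],[0,0,0,0,1],[0,0,0,0,1]]'
```

```text
clock: 10.9
tool_pos: [0.4455, -0.0064, 0.1529]
eef_rot: [0.707, 0.707, -0.0, -0.0]
contact_force: [-1.4, 0.5, 2.4]
opening: 0.218
```

```bash
python3 -m jog '[[0,0,0.002,0,1],[0,0,0.001,0,1],[0,0,0,0,1],[0,0,0,0,1]]'
```

```text
clock: 11.3
tool_pos: [0.4456, -0.0064, 0.1499]
eef_rot: [0.707, 0.707, 0.0, 0.0]
contact_force: [-1.1, 0.2, 4.2]
opening: 0.22
```

The net force is about 5.8 N, close to the release point. One more step, then a look.

```bash
python3 -m jog '[[0,0,0.0015,0,1],[0,0,0,0,1],[0,0,0,0,1]]'; python3 - <<'E'
from h import *
im=r.snapshot("side");cv2.imwrite("pics/s10.png",cv2.resize(im[100:270,180:370],None,fx=3,fy=3)[:,:,::-1])
E
```

```text
clock: 11.6
tool_pos: [0.4456, -0.0064, 0.1484]
eef_rot: [0.707, 0.707, 0.0, -0.0]
contact_force: [0.1, 0.1, 4.1]
opening: 0.219
```

View pics/s10.png

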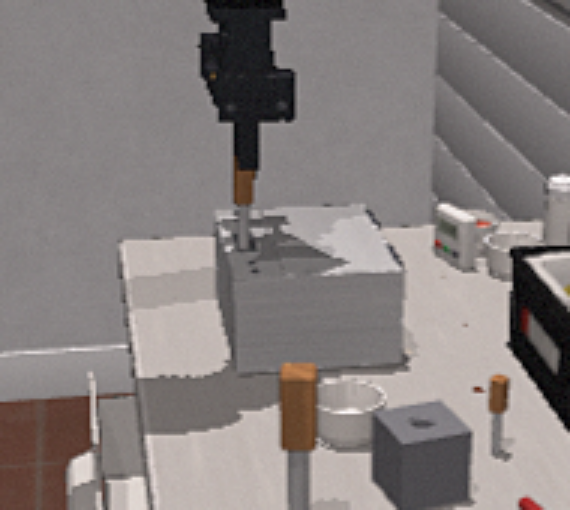

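The side view shows the lid still shut. I'll push a little deeper.

```bash
python3 -m jog '[[0,0,0.0015,0,1],[0,0,0,0,1],[0,0,0,0,1],[0,0,0,0,1]]'; python3 - <<'E'
from h import *
im=r.snapshot("side");cv2.imwrite("pics/s11.png",cv2.resize(im[100:270,180:370],None,fx=3,fy=3)[:,:,::-1])
print(r.get_state()["contact_force"])
E
```

```text
clock: 12.05
tool_pos: [0.4458, -0.0064, 0.147]
eef_rot: [0.707, 0.707, 0.0, 0.0]
contact_force: [-0.8, 1.1, 5.4]
opening: 0.219
[-1.39706672 -0.09005613  5.07021382]
```

View pics/s11.png

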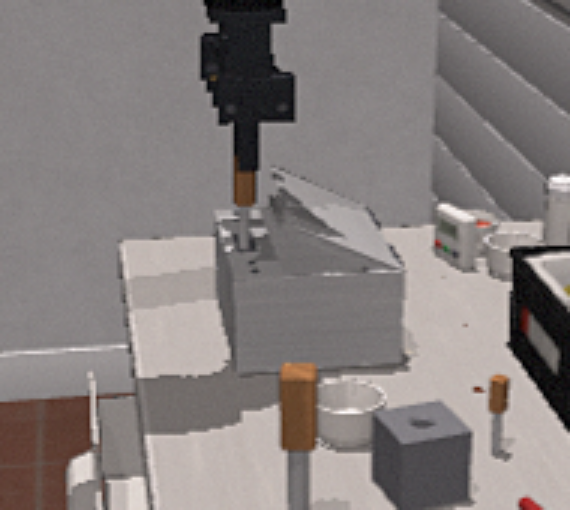

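The side view shows the lid springing up. I'll draw the rod straight up out of the hole and then measure the lid.

```bash
python3 -m jog '[[0,0,-0.006,0,1],[0,0,-0.01,0,1],[0,0,-0.02,0,1],[0,0,-0.02,0,1],[0,0,-0.022,0,1],[0,0,0,0,1],[0,0,0,0,1]]' 50; python3 - <<'E'
from h import *
im=r.snapshot("side");cv2.imwrite("pics/s12.png",cv2.resize(im[100:270,180:370],None,fx=3,fy=3)[:,:,::-1])
s=r.get_state();print(s["contact_force"],s["tool_pos"])
hx,hz=.5825,.098
for th in(.7,.8,.9,1,1.1,1.2): print(th,[((proj("side",[hx-.11*np.cos(th),y,hz+.11*np.sin(th)])-[180,100])*3).round() for y in(-.094,.098)])
E
```

```text
clock: 12.8
tool_pos: [0.4456, -0.0066, 0.225]
eef_rot: [0.707, 0.707, 0.0, 0.0]
contact_force: [-0.6, -0.8, -2.2]
opening: 0.218
[ 0.2777849   0.83563499 -1.7997715 ] [ 0.44501754 -0.00662271  0.22441312]
0.7 [array([315., 205.]), array([284., 146.])]
0.8 [array([323., 196.]), array([291., 138.])]
0.9 [array([332., 188.]), array([299., 131.])]
1 [array([342., 181.]), array([308., 124.])]
1.1 [array([352., 174.]), array([317., 119.])]
1.2 [array([363., 169.]), array([327., 114.])]
```

View pics/s12.png

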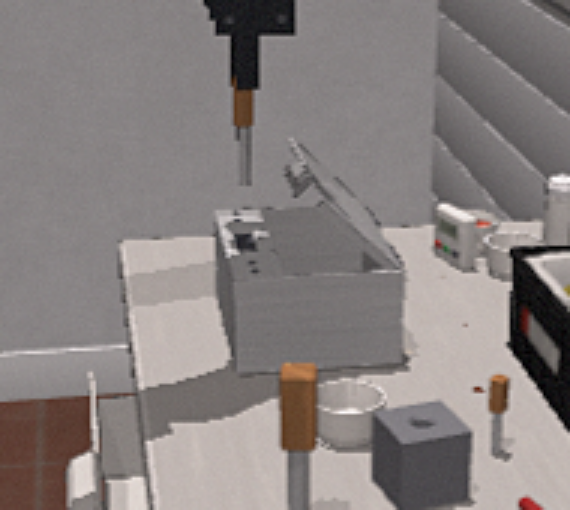

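The lid stands open at about 0.8 rad (far corner at 291,138), and its free-edge ledge is now in front of the rod. I'll lower 5 mm and push the ledge in +x with the pin.

```bash
python3 -m jog '[[0,0,0.0045,0,1],[0,0.015,0,0,1],[0,0.01,0,0,1],[0,0.01,0,0,1],[0,0.01,0,0,1],[0,0.01,0,0,1],[0,0.01,0,0,1],[0,0.01,0,0,1],[0,0.01,0,0,1],[0,0,0,0,1]]' 50; python3 - <<'E'
from h import *
im=r.snapshot("side");cv2.imwrite("pics/s13.png",cv2.resize(im[100:270,180:370],None,fx=3,fy=3)[:,:,::-1])
E
```

```text
clock: 13.85
tool_pos: [0.5325, -0.0063, 0.2204]
eef_rot: [0.707, 0.707, 0.001, 0.001]
contact_force: [-0.3, -0.2, -1.6]
opening: 0.217
```

View pics/s13.png

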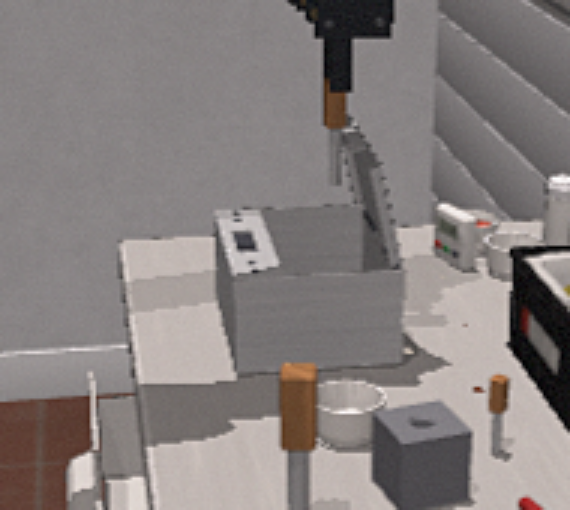

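The lid is now about 1.3 rad up, with the pin against its ledge at about (340,140). I'll keep pushing.

```bash
python3 -m jog '[[0,0.01,0,0,1],[0,0.01,0,0,1],[0,0.01,0,0,1],[0,0.01,0,0,1],[0,0.01,0,0,1],[0,0.01,0,0,1],[0,0.005,0,0,1],[0,0,0,0,1]]' 50; python3 - <<'E'
from h import *
im=r.snapshot("side");cv2.imwrite("pics/s14.png",cv2.resize(im[100:270,180:370],None,fx=3,fy=3)[:,:,::-1])
E
```

```text
clock: 14.7
tool_pos: [0.5964, -0.0064, 0.2202]
eef_rot: [0.707, 0.707, 0.0, 0.0]
contact_force: [-0.9, 0.1, -0.5]
opening: 0.218
```

View pics/s14.png

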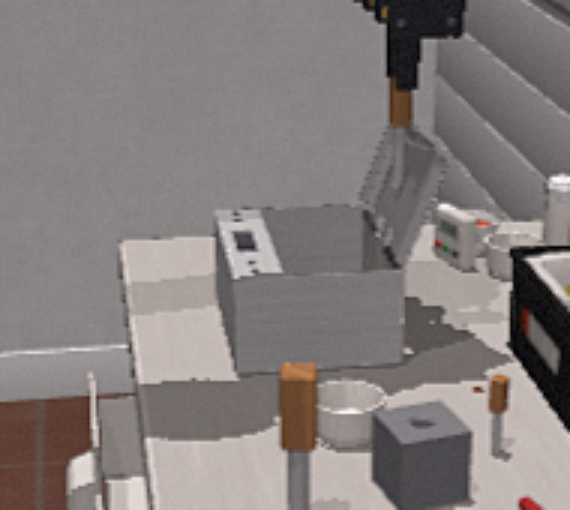

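Past upright, at about 1.9 rad. I'll go the last bit in small steps and check the force.

```bash
python3 -m jog '[[0,0.004,0,0,1],[0,0.004,0,0,1],[0,0,0,0,1]]' 50;python3 -m jog '[[0,0.003,0,0,1],[0,0,0,0,1]]' 50
```

```text
clock: 15.05
tool_pos: [0.604, -0.0065, 0.2204]
eef_rot: [0.707, 0.707, 0.0, 0.0]
contact_force: [0.1, -0.0, -1.1]
opening: 0.217
clock: 15.25
tool_pos: [0.6069, -0.0065, 0.2205]
eef_rot: [0.707, 0.707, 0.0, 0.0]
contact_force: [-1.1, 0.0, -0.1]
opening: 0.218
```

```bash
python3 -m jog '[[0,0.003,0,0,1],[0,0,0,0,1]]' 50; python3 - <<'E'
from h import *
im=r.snapshot("side");cv2.imwrite("pics/s15.png",cv2.resize(im[100:270,180:370],None,fx=3,fy=3)[:,:,::-1])
hx,hz=.5825,.098
for th in(1.8,1.9,2,2.05): print(th,[((proj("side",[hx-.11*np.cos(th),y,hz+.11*np.sin(th)])-[180,100])*3).round() for y in(-.094,.098)])
E
```

```text
clock: 15.45
tool_pos: [0.6093, -0.0065, 0.2204]
eef_rot: [0.707, 0.707, -0.0, -0.0]
contact_force: [-2.3, -1.2, 0.3]
opening: 0.216
1.8 [array([433., 162.]), array([388., 108.])]
1.9 [array([444., 164.]), array([398., 111.])]
2 [array([455., 168.]), array([408., 114.])]
2.05 [array([460., 171.]), array([412., 116.])]
```

View pics/s15.png

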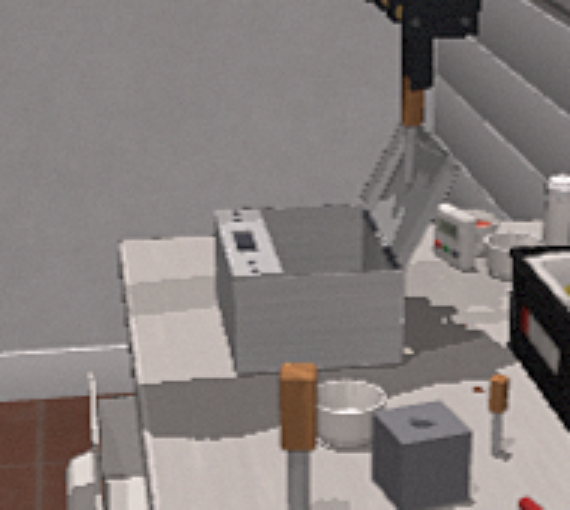

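The lid's free corner is at (460,165), matching about 2.05 rad at the stop, and only about 2 N is felt. I'll back off and carry the rod above the stand.

```bash
python3 -m jog '[[0,-0.01,0,0,1],[0,-0.025,0,0,1],[0,-0.028,0,0,1],[-0.036,0,0,0,1],[-0.036,0,0,0,1],[-0.036,0,0,0,1],[-0.036,0,0,0,1],[-0.036,0,0,0,1],[-0.036,0,0,0,1],[-0.036,0,0,0,1],[-0.036,0,0,0,1],[-0.036,0,0,0,1],[0,0,0.03,-0.0153,1],[0,0,0.03,-0.0153,1],[0,0,0,0,1],[0,0,0,0,1],[0,0,0,0,1]]' 50; python3 - <<'E'
from h import *
from scipy.spatial.transform import Rotation as R
s=r.get_state();M=R.from_quat(s["eef_rot"]).as_matrix()
d=np.array([.5463,-.3325,.069])-s["tool_pos"];print(s["tool_pos"],s["eef_rot"].round(4),"tool delta",(M.T@d).round(4))
k=r.get_calibration("wrist");im=r.snapshot("wrist");cv2.imwrite("pics/w16.png",cv2.resize(im[130:270,240:400],None,fx=4,fy=4,interpolation=2)[:,:,::-1])
E
```

```text
clock: 17.2
tool_pos: [0.548, -0.3306, 0.1622]
eef_rot: [0.637, 0.771, 0.001, 0.002]
contact_force: [0.3, -0.3, -0.5]
opening: 0.218
[ 0.54796039 -0.33061479  0.16219472] [6.366e-01 7.712e-01 5.000e-04 1.600e-03] tool delta [-0.0014 -0.0023  0.0932]
```

View pics/w16.png

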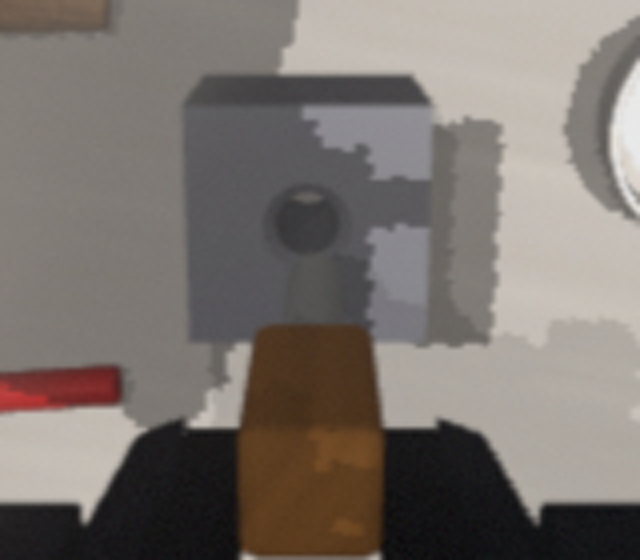

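The wrist crop shows the stand hole at (307,220) and the pin at column 315, which agrees with the recorded pose (−1.4, −2.3 mm). I'll correct by that and come down near the hole.

```bash
python3 -m jog '[[-0.0014,-0.0023,0.01,0,1],[0,0,0.015,0,1],[0,0,0,0,1],[0,0,0,0,1],[0,0,0,0,1]]' 50; python3 - <<'E'
from h import *
from scipy.spatial.transform import Rotation as R
s=r.get_state();M=R.from_quat(s["eef_rot"]).as_matrix()
d=np.array([.5463,-.3325,.069])-s["tool_pos"];print(s["tool_pos"],s["eef_rot"].round(4),"tool delta",(M.T@d).round(4))
k=r.get_calibration("wrist");im=r.snapshot("wrist");cv2.imwrite("pics/w17.png",cv2.resize(im[130:270,240:400],None,fx=4,fy=4,interpolation=2)[:,:,::-1])
E
```

```text
clock: 17.75
tool_pos: [0.5447, -0.3322, 0.1354]
eef_rot: [0.636, 0.772, 0.0, 0.0]
contact_force: [0.7, -0.5, -1.1]
opening: 0.217
[ 0.54468985 -0.33221714  0.13542673] [6.361e-01 7.716e-01 1.000e-04 1.000e-04] tool delta [-0.0006  0.0015  0.0664]
```

View pics/w17.png

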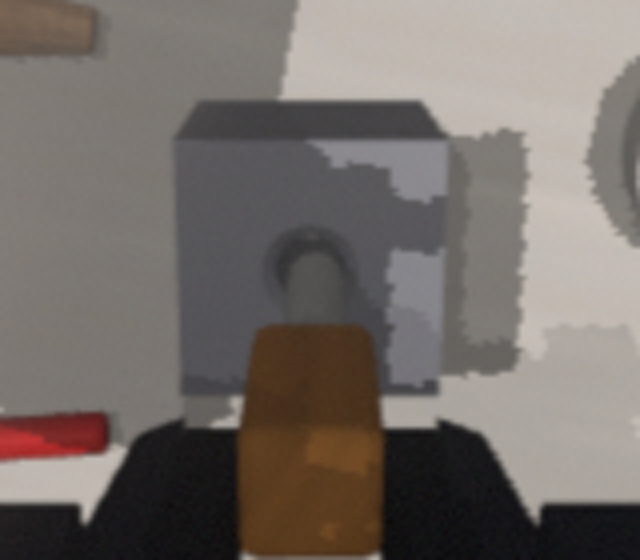

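The hole's bevel is centred at about column 310 and the pin at about 316. I'll shift (−0.8, +1.4) mm and lower gently.

```bash
python3 -m jog '[[-0.0008,0.0014,0,0,1],[0,0,0,0,1],[0,0,0,0,1],[0,0,0.005,0,1],[0,0,0.005,0,1],[0,0,0.005,0,1],[0,0,0.005,0,1],[0,0,0,0,1],[0,0,0,0,1]]' 50
```

```text
clock: 18.7
tool_pos: [0.5459, -0.3327, 0.1151]
eef_rot: [0.636, 0.772, 0.0, -0.0]
contact_force: [-0.5, 0.3, -2.1]
opening: 0.218
```

The tip is inside the hole with no contact. I'll keep lowering.

```bash
python3 -m jog '[[0,0,0.008,0,1],[0,0,0.008,0,1],[0,0,0.008,0,1],[0,0,0.008,0,1],[0,0,0.007,0,1],[0,0,0.003,0,1],[0,0,0,0,1],[0,0,0,0,1]]' 50
```

```text
clock: 19.5
tool_pos: [0.5462, -0.3328, 0.0735]
eef_rot: [0.636, 0.772, 0.0, 0.0]
contact_force: [0.7, 0.2, -1.6]
opening: 0.218
```

```bash
python3 -m jog '[[0,0,0.002,0,1],[0,0,0.0015,0,1],[0,0,0,0,1],[0,0,0,0,1]]' 50;  python3 -m jog '[[0,0,0.001,0,1],[0,0,0,0,1],[0,0,0,0,1]]' 50
```

```text
clock: 19.9
tool_pos: [0.546, -0.3328, 0.0699]
eef_rot: [0.636, 0.772, 0.0, 0.0]
contact_force: [0.5, 0.3, -1.3]
opening: 0.216
clock: 20.2
tool_pos: [0.5461, -0.3328, 0.0689]
eef_rot: [0.636, 0.772, 0.0, 0.0]
contact_force: [0.2, 0.6, -0.9]
opening: 0.216
```

Back at the pick-up height. Releasing.

```bash
python3 -m jog '[[0,0,0,0,0.7],[0,0,0,0,0.5],[0,0,0,0,0.3],[0,0,0,0,0.3],[0,0,0,0,0.3],[0,0,0,0,0.3],[0,0,0,0,0.3],[0,0,0,0,0.3],[0,0,0,0,0.3],[0,0,0,0,0.3]]'; python3 - <<'E'
from h import *
im=r.snapshot("wrist");cv2.imwrite("pics/w20.png",im[:,:,::-1])
E
```

```text
clock: 21.2
tool_pos: [0.546, -0.3328, 0.0688]
eef_rot: [0.636, 0.772, 0.0, -0.0]
contact_force: [0.1, 0.6, -0.5]
opening: 0.699
```

View pics/w20.png

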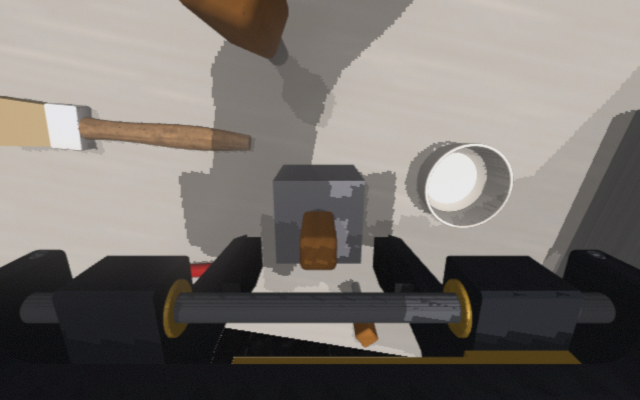

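The fingers are open and clear, and the rod at (319,240) looks just as before the pick-up. I'll lift away and do the final checks.

```bash
python3 -m jog '[[0,0,-0.01,0,0.3],[0,0,-0.02,0,0.3],[0,0,-0.04,0,0.3],[0,0,-0.04,0,0.3],[0,0,-0.04,0,0.3],[0,-0.04,0,0,0.3],[0,-0.03,0,0,0.3],[0,0,0,0,0.3],[0,0,0,0,0.3]]'; python3 - <<'E'
from h import *
im=r.snapshot("side");cv2.imwrite("pics/s21.png",cv2.resize(im[130:290,220:390],None,fx=4,fy=4,interpolation=2)[:,:,::-1][:600])
im=r.snapshot("top");cv2.imwrite("pics/t21.png",cv2.resize(im[140:265,200:500],None,fx=2.6,fy=2.6)[:,:,::-1])
for X in([.545,-.33,.108],[.545,-.33,.062]): print((proj("side",X)-[220,130])*4)
k=r.get_calibration("wrist");im=r.snapshot("wrist");cv2.imwrite("pics/w21.png",im[:,:,::-1])
E
```

```text
clock: 22.15
tool_pos: [0.4772, -0.3465, 0.2198]
eef_rot: [0.637, 0.771, 0.0, 0.001]
contact_force: [0.4, 0.6, -0.3]
opening: 0.699
[404.4345883  373.91531691]
[401.81294314 443.7820411 ]
```

View pics/s21.png

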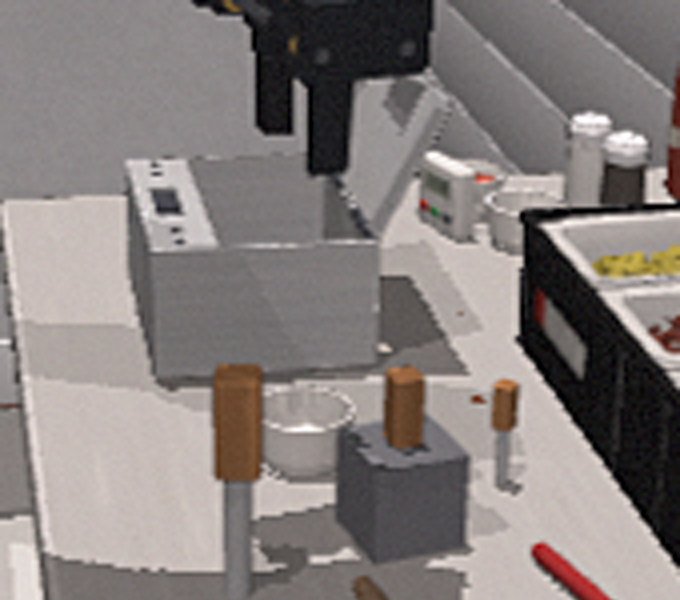

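View pics/t21.png

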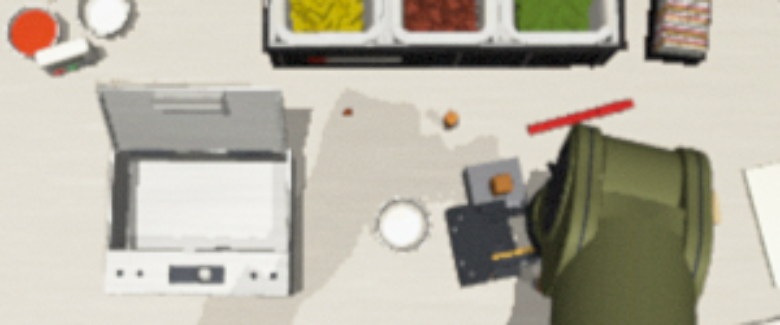

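The lid stands back past upright. The rod's head spans side rows 222–241.5, the same as before the pick-up, so it is fully home. The dish, timer, brush and look-alike rods look unmoved. Handing in.

```bash
python3 -c "
from plant import r
s=r.get_state();print(s['clock'],s['contact_force']);print(r.finish_job())"
```

```text
22.3 [ 0.51639888  0.55260818 -0.24759434]
the job is handed in; nothing more can be done
None
```

The lock box is open, with its lid swung back to about 2.05 rad, roughly its hard stop. The rod is back in its stand. I handed the job in at 22.3 s.

- **Finding the hole:** I took the middle-sized rod from the stand and found the hole by sight with the wrist camera, rather than by feeling along the window. It is about 7 mm toward −y from the window's middle.
- **Pressing the catch:** I pressed in small steps, up to about 7 N net. The lid was still shut at the first look, so I went about 1.5 mm deeper and it sprang open to about 0.8 rad.
- **Opening the lid:** I pushed the lid on with the pin against its ledge, feeling about 2 N at the end.
- **Last checks:** The lid stays back with nothing touching it, and the rod's head is at the same height in the side view as before I picked it up. The dish, timer and look-alike rods look unmoved, and so does the brush, though the arm hid most of it in the final pictures. The gripper is clear of everything.
- **Disagreement:** The top and wrist cameras differed by about 3–6 mm in y. I used the wrist view, and the pin went cleanly into both holes.

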